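# Weigh down the two tracing templates

### The arm

A 7-joint arm with a two-finger parallel gripper is mounted at the origin on the work surface. World frame = base frame: x ahead of the robot, y to its left, z up, the work surface at z = 0. Lengths are in m, angles in rad, forces in N, time in s.
With the tool pointing down it reaches from about 0.425 to 0.875 m from the base axis. Payload 4.7 kg.
Tool frame: the origin (TCP) lies at the very end of the fingers, on their centre line; the grasp point (between the pads) lies behind it (ctrl.tcp_to_grasp is the z of the grasp point in the tool frame, in m); z points along the fingers, y is the line along which they close (so a half turn about z gives the same grasp; the last joint's range is limited). The gripper opens to 87 mm and grips with 3 to 60 N. Pads are 19 mm wide; open, the fingers measure 117 mm over their backs; the gripper's body (75 mm by 190 mm) begins 51 mm behind the grasp point.
Start: joints at [1.196, 0.321, -0.07, 1.45, 0.023, 1.371, -0.057], TCP at [0.246, -0.602, 0.223] pointing down, gripper open.
Joint ranges: [-2.86, 2.86], [-0.3, 2.09], [-1.38, 1.24], [0.06, 2.45], [-1.56, 4.7], [0.09, 2.05], [-2.69, 2.69]. Speed limits (rad/s): [2.57, 2.57, 3.14, 3.14, 3.14, 3.14, 3.14].

### API

Orientations are given as a rotation vector (axis times angle).
In Python, from bench import ctrl gives the robot as it stands.
- The arm moves only by the tool step_arm, never from a script. Its argument "targets" is a list of rows, each a list of 7 numbers: the shift along the world's x, y, z in cm, then the turn, a rotation vector about the world's x, y, z in degrees, then the opening, from 0 (shut) to 1 (fully open). A call has exactly 5 rows; each row shifts and turns the commanded pose from where the row before left it; what a row does not reach is not made up. A row lasts 1/12 s, in which the tool goes at most 41.7 mm and 7.16 degrees, less where a joint would pass 70% of its speed; a pose out of reach is approached as far as the arm can. A call with a gripper value outside its range is refused whole. The fingers move at their own pace and stop on an object; "force" is the grip in N (left out, the last holds). Time passes only in rows, so rows that do not move let the fingers close, or fill a call up. It gives the time, the measured TCP pose, the force, the opening and the grip force at its end, in the units of the state.
- ctrl.get_state(): the state, without advancing time (a new reading comes with each control period).
- ctrl.get_image(name): name is "scene" or "top" or "wrist"; returns (picture, depth): 400x640x3 uint8, red, green, blue; 400x640 float32, m along the optical axis (not along the pixel's ray), 0 where there is no reading.
- ctrl.camera_params(name): a dict with "intrinsics" (3x3 intrinsics, pixels), "rvec" (rotation vector, rad) and "tvec" (3), from world to camera coordinates, as OpenCV has them; the wrist camera has in their place "hand_eye" (4x4, takes a point from camera to tool coordinates, whose origin is the TCP and whose axes are the flange's). Camera axes: x right, y down, z forward; pixel columns grow to the right and rows downward; lengths in m; the calibration is good to about 2 mm. The wrist camera is an equidistant fisheye: a pixel r from the principal point sees the ray r / f radians off the axis. A picture is of the moment at which its call begins: read the wrist's pose just before it. camera_params takes no time and is no camera call.
- ctrl.close_job(): hands the job in; it is judged then, once.
The state is a dict: "time": time; "joint_positions": joint angles; "qd": joint speeds; "joint_torque": joint torques, N m; "position": TCP position; "tool_rot": TCP orientation; "ft_force": force on the tool from outside, world axes, zero at the start; "torque": the same for the moment, N m; "grip_width": opening from 0.0 (shut) to 1.0 (fully open); "grip_force": force on a finger pad.
Only numpy, scipy, OpenCV 4.12 (cv2) and the standard library are available. Lean on these libraries where they do the work, as an engineer would, in place of code of your own. Each camera call takes 0.05 s, during which the arm holds its last target. There are 200 camera calls.

### The job

Hold the two white templates down so that their outlines can be traced onto the film: set a round weight on the corner and on the end of each arm of the L-shaped template, and lay a bar weight lengthwise on each half of the straight strip, near its end, so both are loaded evenly. Keep every weight centred across the template's width with nothing overhanging an edge, set the weights down gently without shifting the templates, and leave the tape roll, marker and scraper where they are.

Things in the scene. Friction and masses are not known exactly. Their poses are not given: they have to be found in the camera images.
- elbow_template: Loose L-shaped template, white plastic sheet 5 mm thick, 0.17 kg. Fits a 200 x 200 mm square; both arms 84 mm wide, 200 mm long outside. Origin: centre of that square, at the underside; z up. Outer corner at x=-100, y=-100 mm; one arm runs from it along +x, one along +y. Weight spots: corner (-58,-58), end of x arm (+58,-58), end of y arm (-58,+58) mm, each 42 mm from the edges.
- strip_template: Loose straight strip template, white plastic sheet 260 mm long (x axis), 70 mm wide (y axis), 5 mm thick, 0.12 kg. Origin: its centre, at the underside; z up. One bar weight lies lengthwise on the centre line of each half, centred about 70 mm from the middle (x=-70 and x=+70 mm), so that it ends 15 mm short of the strip's end.
- round_1: Round steel hold-down weight, about 0.5 kg: steel disc 58 mm across, 24 mm high, with a black lifting knob on top, 24 mm across, from 30 to 56 mm above the underside (overall height 56 mm). Stands on the film at the start. Origin: centre of the underside, z up. One of three alike; any may go to any spot of the L-shaped template.
- round_2: Round steel hold-down weight, about 0.5 kg: steel disc 58 mm across, 24 mm high, with a black lifting knob on top, 24 mm across, from 30 to 56 mm above the underside (overall height 56 mm). Stands on the film at the start. Origin: centre of the underside, z up. One of three alike; any may go to any spot of the L-shaped template.
- round_3: Round steel hold-down weight, about 0.5 kg: steel disc 58 mm across, 24 mm high, with a black lifting knob on top, 24 mm across, from 30 to 56 mm above the underside (overall height 56 mm). Stands on the film at the start. Origin: centre of the underside, z up. One of three alike; any may go to any spot of the L-shaped template.
- bar_1: Bar-shaped steel hold-down weight, about 0.6 kg: plain bar 90 mm long (x axis), 30 mm wide (y axis), 32 mm high (z). Lies flat on the film at the start; grip it across its 30 mm width. Origin: centre of the underside. One of two alike; either may go to either end of the strip template.
- bar_2: Bar-shaped steel hold-down weight, about 0.6 kg: plain bar 90 mm long (x axis), 30 mm wide (y axis), 32 mm high (z). Lies flat on the film at the start; grip it across its 30 mm width. Origin: centre of the underside. One of two alike; either may go to either end of the strip template.
- tape_roll: Bystander, not a weight: roll of amber film tape lying flat, 60 mm across, 25 mm high, with an open 28 mm hole and no knob. Origin: centre of the underside. Stands among the weights; leave it.
- marker: Bystander: red and white marker pen, 137 mm long along its x axis, 13 mm thick, lying on the film beyond the work. Origin: near its middle, underside.
- scraper: Bystander: hand scraper with a grey grip and a black blade, 117 mm long along its x axis, 50 mm wide, 17 mm high, lying beyond the work. Origin: near its middle, underside.
Things that resemble listed ones, but are neither listed nor needed, are in the scene too. Leave any blue or green look-alike of the bar_2 alone.

How it is judged:
At the end, for the whole second after the job is handed in: A round weight upright on each L spot (13 mm across and outwards; inwards 30 mm on an arm, 20 mm at the corner); a bar flat on each strip half, centre 45-85 mm from its middle, 12 mm off the centre line, 0.17 rad; all at rest; templates within 15 mm and bystanders 30 mm of their start (((x of round_1 in the frame of elbow_template between -0.071 and -0.038 m and y of round_1 in the frame of elbow_template between -0.071 and -0.038 m and z of round_1 in the frame of elbow_template between 0.002 and 0.01 m and angle between round_1's own z axis and vertical below 0.1 rad) or (x of round_2 in the frame of elbow_template between -0.071 and -0.038 m and y of round_2 in the frame of elbow_template between -0.071 and -0.038 m and z of round_2 in the frame of elbow_template between 0.002 and 0.01 m and angle between round_2's own z axis and vertical below 0.1 rad) or (x of round_3 in the frame of elbow_template between -0.071 and -0.038 m and y of round_3 in the frame of elbow_template between -0.071 and -0.038 m and z of round_3 in the frame of elbow_template between 0.002 and 0.01 m and angle between round_3's own z axis and vertical below 0.1 rad)) and ((x of round_1 in the frame of elbow_template between 0.028 and 0.071 m and y of round_1 in the frame of elbow_template between -0.071 and -0.045 m and z of round_1 in the frame of elbow_template between 0.002 and 0.01 m and angle between round_1's own z axis and vertical below 0.1 rad) or (x of round_2 in the frame of elbow_template between 0.028 and 0.071 m and y of round_2 in the frame of elbow_template between -0.071 and -0.045 m and z of round_2 in the frame of elbow_template between 0.002 and 0.01 m and angle between round_2's own z axis and vertical below 0.1 rad) or (x of round_3 in the frame of elbow_template between 0.028 and 0.071 m and y of round_3 in the frame of elbow_template between -0.071 and -0.045 m and z of round_3 in the frame of elbow_template between 0.002 and 0.01 m and angle between round_3's own z axis and vertical below 0.1 rad)) and ((x of round_1 in the frame of elbow_template between -0.071 and -0.045 m and y of round_1 in the frame of elbow_template between 0.028 and 0.071 m and z of round_1 in the frame of elbow_template between 0.002 and 0.01 m and angle between round_1's own z axis and vertical below 0.1 rad) or (x of round_2 in the frame of elbow_template between -0.071 and -0.045 m and y of round_2 in the frame of elbow_template between 0.028 and 0.071 m and z of round_2 in the frame of elbow_template between 0.002 and 0.01 m and angle between round_2's own z axis and vertical below 0.1 rad) or (x of round_3 in the frame of elbow_template between -0.071 and -0.045 m and y of round_3 in the frame of elbow_template between 0.028 and 0.071 m and z of round_3 in the frame of elbow_template between 0.002 and 0.01 m and angle between round_3's own z axis and vertical below 0.1 rad)) and ((x of bar_1 in the frame of strip_template between -0.085 and -0.045 m and y of bar_1 in the frame of strip_template between -0.012 and 0.012 m and z of bar_1 in the frame of strip_template between 0.002 and 0.01 m and angle between bar_1's own z axis and vertical below 0.1 rad and angle between the x axis of bar_1 and the x axis of strip_template, either way round below 0.17 rad) or (x of bar_2 in the frame of strip_template between -0.085 and -0.045 m and y of bar_2 in the frame of strip_template between -0.012 and 0.012 m and z of bar_2 in the frame of strip_template between 0.002 and 0.01 m and angle between bar_2's own z axis and vertical below 0.1 rad and angle between the x axis of bar_2 and the x axis of strip_template, either way round below 0.17 rad)) and ((x of bar_1 in the frame of strip_template between 0.045 and 0.085 m and y of bar_1 in the frame of strip_template between -0.012 and 0.012 m and z of bar_1 in the frame of strip_template between 0.002 and 0.01 m and angle between bar_1's own z axis and vertical below 0.1 rad and angle between the x axis of bar_1 and the x axis of strip_template, either way round below 0.17 rad) or (x of bar_2 in the frame of strip_template between 0.045 and 0.085 m and y of bar_2 in the frame of strip_template between -0.012 and 0.012 m and z of bar_2 in the frame of strip_template between 0.002 and 0.01 m and angle between bar_2's own z axis and vertical below 0.1 rad and angle between the x axis of bar_2 and the x axis of strip_template, either way round below 0.17 rad)) and linear speed of each of round_1, round_2, round_3, bar_1, bar_2, elbow_template, strip_template below 0.02 m/s and distance of each of elbow_template, strip_template from where it was at the start of the episode below 0.015 m and distance of each of tape_roll, marker, scraper from where it was at the start of the episode below 0.03 m); the robot touches nothing.
It fails at once if a template is pushed out of its place (more than 15 mm) (distance of any of elbow_template, strip_template from where it was at the start of the episode above 0.015 m).
It fails at once if the tape roll, the marker or the scraper is disturbed (moved more than 30 mm) (distance of any of tape_roll, marker, scraper from where it was at the start of the episode above 0.03 m).
It fails at once if a weight is dropped or slammed onto a template (blow above 80 N) (contact force between any of round_1, round_2, round_3, bar_1, bar_2 and elbow_template above 80 N or contact force between any of round_1, round_2, round_3, bar_1, bar_2 and strip_template above 80 N).
It also fails if it takes over 118 s, if anything falls off the work surface, if the arm or the gripper's body presses on something with over 40 N, if the wrist force passes 120 N, or if a joint passes its speed limit or range.

## Working session

There is one attempt and no reset: what is moved stays moved. The work goes in short steps, Python scripts to look and compute and a tool call to move; the robot and the scene stay as the last step left them, time stands still between calls to the robot, and variables do not carry over. Pictures are saved under pics/ and viewed, at most 14 in all, crops included, and the job is handed in when it is done.

Besides the shell and the picture viewer there is one more tool, called after "Emit:" as name(argument=value, ...) on one line, values as JSON. step_arm: Moves the arm, as the interface text tells. Its arguments: {"type":"object","properties":{"targets":{"type":"array"},"force":{"type":"number"}},"required":["targets"]}

```bash
mkdir -p pics; ls; cat > h.py <<'E'
import numpy as np, cv2
from bench import ctrl
def snap(name,fn):
    s=ctrl.get_state(); im,d=ctrl.get_image(name)
    cv2.imwrite('pics/%s.png'%fn,im[:,:,::-1]); np.save(fn+'.npy',d); return s,im,d
def world(name,d,u,v,z=None):
    p=ctrl.camera_params(name);K=np.array(p['intrinsics']);R=cv2.Rodrigues(np.array(p['rvec'],float))[0];t=np.array(p['tvec'],float).ravel()
    r=np.linalg.inv(K)@[u,v,1]; c=-R.T@t; w=R.T@r
    if z is not None: return c+w*(z-c[2])/w[2]
    return c+w*d[int(round(v)),int(round(u))]
E
python3 - <<'E'
from h import *
for n in('top','scene'):
    s,im,d=snap(n,n+'0')
    print(n,ctrl.camera_params(n))
print(ctrl.get_state(),ctrl.tcp_to_grasp)
E
```

```text
pics
top {'intrinsics': array([[401.59604481,   0.        , 321.10563174],
       [  0.        , 401.59604481, 200.05899387],
       [  0.        ,   0.        ,   1.        ]]), 'rvec': array([ 2.20196269, -2.15734232,  0.14900916]), 'tvec': array([-0.02361722,  0.61250783,  0.90770152])}
scene {'intrinsics': array([[499.74683464,   0.        , 319.06561893],
       [  0.        , 499.74683464, 189.0635914 ],
       [  0.        ,   0.        ,   1.        ]]), 'rvec': array([ 2.09780153,  1.11041416, -0.48410013]), 'tvec': array([-0.33598643, -0.31614254,  1.58459359])}
{'time': 0.1, 'joint_positions': array([ 1.19608685,  0.32175829, -0.07006065,  1.45154643,  0.02259377,
        1.37078768, -0.05689707]), 'qd': array([-0.00023826, -0.00034447,  0.00131478, -0.00315889,  0.00108457,
        0.00080783, -0.00056599]), 'joint_torque': array([-9.83542341e-04, -4.92571306e+01, -4.06330414e-01, -3.13398385e+01,
       -6.42620330e-02,  3.94752645e-02,  5.41408463e-05]), 'position': array([ 0.24616478, -0.6010555 ,  0.22156787]), 'tool_rot': array([-3.08078262e+00, -6.06590073e-01,  6.63213978e-04]), 'ft_force': array([ 1.07734028, -0.71568473, -0.98890771]), 'torque': array([-0.003716  , -0.05061774,  0.04704446]), 'grip_force': 0.0, 'grip_width': 1.0011081974745022} -0.0187
```

View pics/top0.png

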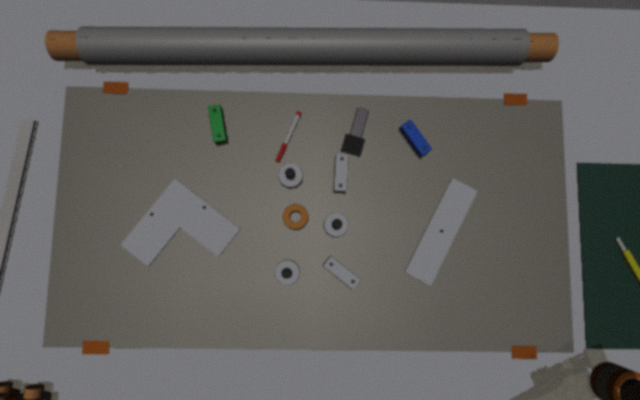

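View pics/scene0.png

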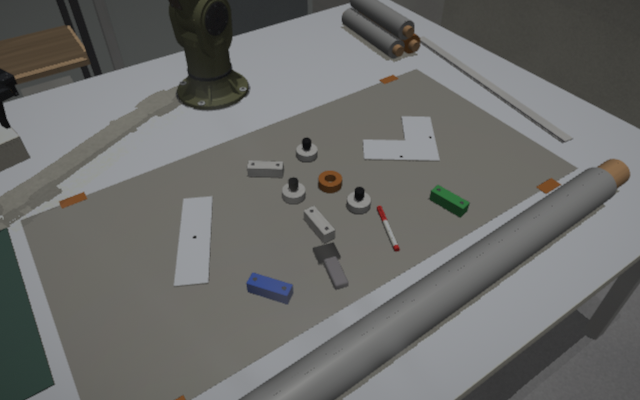

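Top view: rounds at (290,175), (336,224) and (287,272); bars at (341,172) and (341,272); tape at (295,216); L corner at (175,180) with arm ends near (239,230) and (122,243); strip at (441,231). Next I'll measure them by segmentation.

```bash
python3 - <<'E'
from h import *
im=cv2.imread('pics/top0.png');d=np.load('top0.npy')
print('table z',[world('top',d,*p).round(3) for p in((200,300),(400,300),(300,120))])
hsv=cv2.cvtColor(im,cv2.COLOR_BGR2HSV); g=im.min(2)
print('vals',[im[p[1],p[0]].tolist() for p in((200,300),(155,235),(441,250),(341,172),(281,268),(330,231))])
vv,uu=np.mgrid[0:400,0:640]
p=ctrl.camera_params('top');K=p['intrinsics'];R=cv2.Rodrigues(p['rvec'])[0];t=p['tvec'].ravel()
C=np.stack([(uu-K[0,2])/K[0,0]*d,(vv-K[1,2])/K[0,0]*d,d],-1)
W=(C-t)@R
z=W[...,2]
def region(n,u,v,r,lo,hi):
    m=((z>lo)&(z<hi)&(abs(uu-u)<r)&(abs(vv-v)<r)).astype(np.uint8)
    k,l,st,ce=cv2.connectedComponentsWithStats(m)
    if k<2: print(n,'none');return
    i=1+np.argmax(st[1:,4]); P=W[l==i]; rc=cv2.minAreaRect(P[:,:2].astype(np.float32)*1000)
    print(n,st[i,4],'mean',P.mean(0).round(4),'rect',np.round(rc[0],1),np.round(rc[1],1),round(rc[2],1))
for n,u,v in(('rA',290,175),('rB',336,224),('rC',287,272)):
    region(n+'knob',u,v,22,.045,.07); region(n+'disc',u,v,22,.018,.03)
region('tape',295,216,22,.018,.03)
for n,u,v in(('b1',341,172),('b2',341,272)): region(n,u,v,28,.025,.038)
# templates by brightness
m=(g>np.median(g[280:330,150:500])+25).astype(np.uint8)
for n,(a,b,c,e) in dict(L=(110,170,250,275),S=(395,170,485,295)).items():
    q=np.zeros_like(m);q[b:e,a:c]=m[b:e,a:c]
    cs=max(cv2.findContours(q,0,1)[0],key=cv2.contourArea)
    ap=cv2.approxPolyDP(cs,5,True)[:,0]
    print(n,cv2.contourArea(cs));
    for x in ap: print(x,world('top',d,*x,z=.005).round(4))
    pts=np.array([world('top',d,*x[0],z=.005)[:2]*1000 for x in cs],np.float32); print(cv2.minAreaRect(pts))
for fn,a,b,c,e in(('cl',110,165,250,275),('cs',390,165,490,295)):
    cv2.imwrite(f'pics/{fn}.png',cv2.resize(im[b:e,a:c],None,fx=4,fy=4,interpolation=cv2.INTER_CUBIC))
E
```

```text
table z [array([ 0.374,  0.268, -0.003]), array([ 0.382, -0.204, -0.   ]), array([ 0.815,  0.044, -0.   ])]
vals [[96, 103, 107], [124, 119, 119], [121, 118, 118], [127, 122, 121], [119, 117, 116], [124, 122, 120]]
rAknob 86 mean [0.6719 0.0625 0.053 ] rect [672.7  62.7] [23.6 22. ] 21.0
rAdisc 357 mean [0.6709 0.0623 0.0218] rect [671.9  62.7] [55.7 54.9] 1.9
rBknob 87 mean [ 0.5569 -0.0478  0.0531] rect [556.7 -47.9] [22.4 22.5] 26.9
rBdisc 367 mean [ 0.5563 -0.0474  0.0219] rect [557.  -47.7] [55.1 55.3] 45.9
rCknob 86 mean [0.4435 0.0642 0.0534] rect [443.3  64. ] [20.1 20.2] 1.4
rCdisc 391 mean [0.4441 0.0637 0.022 ] rect [444.4  64.6] [55.1 55.8] 1.1
tape 389 mean [0.573  0.0484 0.0229] rect [573.3  48.7] [57.  58.3] 45.9
b1 474 mean [ 0.6805 -0.0575  0.0299] rect [680.8 -57.5] [29.7 90.3] 87.5
b2 509 mean [ 0.4452 -0.0626  0.0299] rect [445.  -62.7] [90.1 29.9] 52.7
L 10.0
[221 232] [0.5344 0.2245 0.005 ]
[221 239] [0.5178 0.2238 0.005 ]
((524.6671142578125, 222.25677490234375), (15.307502746582031, 12.742008209228516), 52.91845703125)
S 2.5
[445 211] [ 0.5958 -0.3134  0.005 ]
((595.7223510742188, -308.513671875), (6.794748783111572, 7.035556316375732), 45.384307861328125)
```

```bash
python3 - <<'E'
from h import *
im=cv2.imread('pics/top0.png');d=np.load('top0.npy')
b=im[...,0].astype(int)-im[...,2]
m=(cv2.GaussianBlur((im[...,0].astype(np.float32)*1-im[...,2]),(3,3),0)>-3).astype(np.uint8)
for n,(a,bb,c,e) in dict(L=(110,170,250,275),S=(395,170,485,295)).items():
    q=np.zeros_like(m);q[bb:e,a:c]=m[bb:e,a:c]
    cs=max(cv2.findContours(q,0,1)[0],key=cv2.contourArea)
    print(n,cv2.contourArea(cs))
    for x in cv2.approxPolyDP(cs,4,True)[:,0]: print(x,world('top',d,*x,z=.005).round(4))
    pts=np.array([world('top',d,*x[0],z=.005)[:2]*1000 for x in cs],np.float32); print(cv2.minAreaRect(pts))
    mm=cv2.moments(cs); print('centroid',world('top',d,mm['m10']/mm['m00'],mm['m01']/mm['m00'],z=.005).round(4))
cr=[cv2.resize(im[y:y+130,x:x+140],None,fx=4,fy=4,interpolation=cv2.INTER_CUBIC) for x,y in((110,160),(380,160))]
cv2.imwrite('pics/crop.png',cv2.resize(np.hstack(cr),(800,371)))
E
```

```text
L 4703.0
[239 229] [0.5423 0.1823 0.005 ]
[174 179] [0.6589 0.3423 0.005 ]
[121 245] [0.4993 0.4564 0.005 ]
[148 265] [0.454  0.3908 0.005 ]
[181 228] [0.542  0.3191 0.005 ]
[218 256] [0.4778 0.229  0.005 ]
((522.0413208007812, 319.6963195800781), (201.77670288085938, 201.62417602539062), 53.725006103515625)
centroid [0.5511 0.3254 0.005 ]
S 3051.0
[454 178] [ 0.6775 -0.3369  0.005 ]
[405 270] [ 0.4527 -0.2151  0.005 ]
[429 285] [ 0.4184 -0.2724  0.005 ]
[476 193] [ 0.6417 -0.3906  0.005 ]
((547.9839477539062, -303.00567626953125), (72.58918762207031, 261.4659118652344), 62.87776565551758)
centroid [ 0.5457 -0.3019  0.005 ]
```

View pics/crop.png

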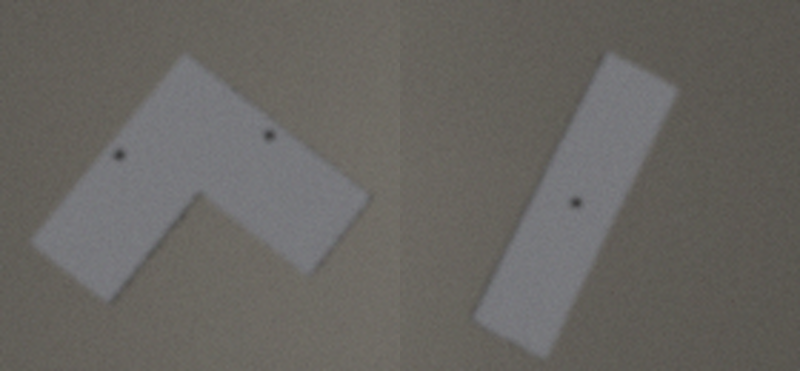

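Measurements fit the given sizes: L square 201 mm, strip 261×72 mm, bars 90×30 mm. I'll start with the nearer bar at (0.445, -0.063).

Emit:
step_arm(targets=[[1.3,2.7,-0.5,0,0,1.52,0.65],[1.3,2.7,-0.5,0,0,1.52,0.65],[1.3,2.7,-0.5,0,0,1.52,0.65],[1.3,2.7,-0.5,0,0,1.52,0.65],[1.3,2.7,-0.5,0,0,1.52,0.65]], force=40)

```text
time: 0.52
position: [0.3116, -0.4649, 0.1968]
tool_rot: [-3.034, -0.811, 0.001]
ft_force: [0.3, 0.4, -0.1]
grip_width: 0.71
grip_force: 0.0
```

Emit:
step_arm(targets=[[1.3,2.7,-0.5,0,0,1.52,0.65],[1.3,2.7,-0.5,0,0,1.52,0.65],[1.3,2.7,-0.5,0,0,1.52,0.65],[1.3,2.7,-0.5,0,0,1.52,0.65],[1.3,2.7,-0.5,0,0,1.52,0.65]])

```text
time: 0.93
position: [0.3765, -0.3299, 0.172]
tool_rot: [-2.974, -1.011, 0.001]
ft_force: [0.5, 0.7, -0.3]
grip_width: 0.648
grip_force: 0.0
```

Emit:
step_arm(targets=[[0.7,2.7,-0.5,0,0,1.52,0.65],[0.7,2.7,-0.5,0,0,1.52,0.65],[0.7,2.7,-0.5,0,0,1.52,0.65],[0.7,2.7,-0.5,0,0,1.52,0.65],[0.7,2.7,-0.5,0,0,1.52,0.65]])

```text
time: 1.35
position: [0.4112, -0.1951, 0.1471]
tool_rot: [-2.901, -1.206, 0.001]
ft_force: [0.2, -1.1, 0.4]
grip_width: 0.648
grip_force: 0.0
```

Emit:
step_arm(targets=[[0.7,2.7,-0.5,0,0,1.52,0.65],[0.7,2.7,-0.5,0,0,1.52,0.65],[0.7,2.7,-0.5,0,0,1.52,0.65],[0.7,2.7,-0.5,0,0,1.52,0.65],[0,0,0,0,0,0,0.65]])

```text
time: 1.77
position: [0.4397, -0.0824, 0.1267]
tool_rot: [-2.825, -1.368, -0.001]
ft_force: [0.3, 0.6, 0.2]
grip_width: 0.648
grip_force: 0.0
```

Emit:
step_arm(targets=[[0.5,2.0,0,0,0,1.0,0.65],[0,0,-3,0,0,0,0.65],[0,0,-3,0,0,0,0.65],[0,0,-2.5,0,0,0,0.65],[0,0,-1.5,0,0,0,0.65]])

```text
time: 2.18
position: [0.4422, -0.0684, 0.0249]
tool_rot: [-2.82, -1.38, 0.005]
ft_force: [0.3, -0.0, 0.6]
grip_width: 0.648
grip_force: 0.0
```

Emit:
step_arm(targets=[[0,0,-1,0,0,0,0.65],[0,0,-1,0,0,0,0.65],[0,0,0,0,0,0,0.65],[0,0,0,0,0,0,0.2],[0,0,0,0,0,0,0.2]])

```text
time: 2.6
position: [0.4453, -0.0688, 0.0085]
tool_rot: [2.821, 1.38, 0.002]
ft_force: [-0.8, -0.3, 0.6]
grip_width: 0.568
grip_force: 0.0
```

Emit:
step_arm(targets=[[0,0,0,0,0,0,0.2],[0,0,0,0,0,0,0.2],[0,0,0,0,0,0,0.2],[0,0,0,0,0,0,0.2],[0,0,0,0,0,0,0.2]])

```text
time: 3.02
position: [0.4427, -0.0671, 0.0079]
tool_rot: [-2.819, -1.381, 0.004]
ft_force: [-4.5, 4.4, 7.8]
grip_width: 0.34
grip_force: 39.9
```

Emit:
step_arm(targets=[[0,0,0.5,0,0,0,0.2],[0,0,1.5,0,0,0,0.2],[0,0,2,0,0,0,0.2],[0,0,2,0,0,0,0.2],[0,0,1,0,0,0,0.2]])

```text
time: 3.43
position: [0.445, -0.0688, 0.0792]
tool_rot: [2.82, 1.38, 0.002]
ft_force: [0.9, -0.7, -5.9]
grip_width: 0.343
grip_force: 39.9
```

Emit:
step_arm(targets=[[0.3,-1.5,0,0,0,-5.7,0.2],[0.3,-1.5,0,0,0,-5.7,0.2],[0.3,-1.5,0,0,0,-5.7,0.2],[0.3,-1.5,0,0,0,-5.7,0.2],[0.3,-1.5,0,0,0,-5.7,0.2]])

```text
time: 3.85
position: [0.4585, -0.1443, 0.0767]
tool_rot: [-3.076, -0.636, 0.002]
ft_force: [0.5, -0.2, -6.2]
grip_width: 0.341
grip_force: 39.9
```

Emit:
step_arm(targets=[[0.3,-1.5,0,0,0,-5.7,0.2],[0.3,-1.5,0,0,0,-5.7,0.2],[0.3,-1.5,0,0,0,-5.7,0.2],[0.3,-1.5,0,0,0,-5.7,0.2],[0.3,-1.5,0,0,0,-5.7,0.2]])

```text
time: 4.27
position: [0.4734, -0.2192, 0.0764]
tool_rot: [-3.138, 0.141, 0.003]
ft_force: [0.2, -0.0, -7.0]
grip_width: 0.342
grip_force: 39.9
```

Emit:
step_arm(targets=[[0.3,-1.5,0,0,0,-5.7,0.2],[0.3,-1.5,0,0,0,-5.7,0.2],[0.2,-1.2,0,0,0,-5.7,0.2],[0,0,0,0,0,-5.7,0.2],[0,0,0,0,0,0,0.2]])

```text
time: 4.68
position: [0.4812, -0.2614, 0.0763]
tool_rot: [-3.049, 0.758, 0.004]
ft_force: [0.3, -0.3, -8.1]
grip_width: 0.334
grip_force: 39.9
```

Emit:
step_arm(targets=[[0.15,-0.7,0,0,0,0,0.2],[0,0,-2,0,0,0,0.2],[0,0,-2,0,0,0,0.2],[0,0,-1,0,0,0,0.2],[0,0,-0.4,0,0,0,0.2]])

```text
time: 5.1
position: [0.4819, -0.2664, 0.0211]
tool_rot: [-3.05, 0.747, 0.007]
ft_force: [0.2, 0.8, -7.1]
grip_width: 0.342
grip_force: 39.9
```

Emit:
step_arm(targets=[[0,0,-0.2,0,0,0,0.2],[0,0,-0.2,0,0,0,0.2],[0,0,0,0,0,0,0.2],[0,0,0,0,0,0,0.2],[0,0,0,0,0,0,0.2]])

```text
time: 5.52
position: [0.4845, -0.2678, 0.0205]
tool_rot: [3.05, -0.75, 0.002]
ft_force: [-0.0, 0.0, -6.2]
grip_width: 0.339
grip_force: 39.9
```

Emit:
step_arm(targets=[[-0.1,0,-0.2,0,0,0,0.2],[0,0,-0.2,0,0,0,0.2],[0,0,-0.1,0,0,0,0.2],[0,0,0,0,0,0,0.2],[0,0,0,0,0,0,0.2]])

```text
time: 5.93
position: [0.4828, -0.2675, 0.0145]
tool_rot: [-3.051, 0.75, 0.0]
ft_force: [0.0, 0.0, -6.8]
grip_width: 0.343
grip_force: 39.9
```

Emit:
step_arm(targets=[[0,0,-0.1,0,0,0,0.2],[0,0,0,0,0,0,0.2],[0,0,0,0,0,0,0.2],[0,0,0,0,0,0,0.2],[0,0,0,0,0,0,0.2]])

```text
time: 6.35
position: [0.483, -0.2675, 0.0136]
tool_rot: [3.051, -0.75, 0.0]
ft_force: [0.2, -0.3, -7.0]
grip_width: 0.34
grip_force: 39.9
```

Emit:
step_arm(targets=[[0,0,-0.1,0,0,0,0.2],[0,0,0,0,0,0,0.2],[0,0,-0.1,0,0,0,0.2],[0,0,0,0,0,0,0.2],[0,0,0,0,0,0,0.2]])

```text
time: 6.77
position: [0.4831, -0.2676, 0.0129]
tool_rot: [3.05, -0.751, 0.0]
ft_force: [-4.6, 2.4, 6.6]
grip_width: 0.339
grip_force: 39.9
```

Emit:
step_arm(targets=[[0,0,0,0,0,0,0.5],[0,0,0,0,0,0,0.6],[0,0,0,0,0,0,0.65],[0,0,0.5,0,0,0,0.65],[0,0,1.5,0,0,0,0.65]])

```text
time: 7.18
position: [0.4816, -0.2668, 0.0302]
tool_rot: [-3.05, 0.75, 0.005]
ft_force: [-0.0, 1.5, -0.4]
grip_width: 0.607
grip_force: 0.0
```

Emit:
step_arm(targets=[[0,0,2,0,0,0,0.65],[0,0,3,0,0,0,0.65],[0.5,0.5,3,0,0,0,0.65],[2,2.1,1,0,0,2.5,0.65],[2,2.1,0,0,0,2.5,0.65]])

```text
time: 7.6
position: [0.5304, -0.2228, 0.1263]
tool_rot: [3.077, -0.62, 0.012]
ft_force: [1.5, 0.2, 0.3]
grip_width: 0.65
grip_force: 0.0
```

Emit:
step_arm(targets=[[2,2.1,0,0,0,2.5,0.65],[2,2.1,0,0,0,2.5,0.65],[2,2.1,0,0,0,2.5,0.65],[2,2.1,0,0,0,2.5,0.65],[2,2.1,0,0,0,2.5,0.65]])

```text
time: 8.02
position: [0.6291, -0.1145, 0.1222]
tool_rot: [3.129, -0.275, 0.002]
ft_force: [0.1, -0.3, -0.2]
grip_width: 0.648
grip_force: 0.0
```

Emit:
step_arm(targets=[[2,2.1,0,0,0,2.5,0.65],[2,2.1,0,0,0,2.5,0.65],[1,1.4,0,0,0,2.5,0.65],[0,0,0,0,0,0,0.65],[0,0,0,0,0,0,0.65]])

```text
time: 8.43
position: [0.6779, -0.0584, 0.1215]
tool_rot: [-3.141, 0.069, 0.001]
ft_force: [0.3, 0.5, -0.1]
grip_width: 0.65
grip_force: 0.0
```

Emit:
step_arm(targets=[[0.3,0.1,-1.5,0,0,0,0.65],[0,0,-3,0,0,0,0.65],[0,0,-3,0,0,0,0.65],[0,0,-2,0,0,0,0.65],[0,0,-1,0,0,0,0.65]])

```text
time: 8.85
position: [0.6773, -0.0611, 0.0119]
tool_rot: [3.139, -0.077, -0.011]
ft_force: [-0.1, 0.1, -0.9]
grip_width: 0.653
grip_force: 0.0
```

Emit:
step_arm(targets=[[0,0,-0.7,0,0,0,0.65],[0,0,0,0,0,0,0.65],[0,0,0,0,0,0,0.2],[0,0,0,0,0,0,0.2],[0,0,0,0,0,0,0.2]])

```text
time: 9.27
position: [0.6821, -0.0586, 0.0114]
tool_rot: [3.14, -0.073, 0.005]
ft_force: [-0.7, 0.1, -1.0]
grip_width: 0.506
grip_force: 0.0
```

Emit:
step_arm(targets=[[0,0,0,0,0,0,0.2],[0,0,0,0,0,0,0.2],[0,0,0,0,0,0,0.2],[0,0,0,0,0,0,0.2],[0,0,0,0,0,0,0.2]])

```text
time: 9.68
position: [0.6815, -0.058, 0.0105]
tool_rot: [-3.14, 0.072, -0.002]
ft_force: [-0.3, 0.8, 4.9]
grip_width: 0.344
grip_force: 40.0
```

Emit:
step_arm(targets=[[0,0,0.5,0,0,0,0.2],[0,0,1.5,0,0,0,0.2],[0,0,2,0,0,0,0.2],[0,0,2,0,0,0,0.2],[0,0,1,0,0,0,0.2]])

```text
time: 10.1
position: [0.6814, -0.0589, 0.0818]
tool_rot: [3.14, -0.073, 0.003]
ft_force: [0.3, 0.2, -6.0]
grip_width: 0.343
grip_force: 40.0
```

```bash
cat >> h.py <<'E'
def tops(d):
    vv,uu=np.mgrid[0:400,0:640]
    p=ctrl.camera_params('top');K=p['intrinsics'];R=cv2.Rodrigues(p['rvec'])[0];t=p['tvec'].ravel()
    return (np.stack([(uu-K[0,2])/K[0,0]*d,(vv-K[1,2])/K[0,0]*d,d],-1)-t)@R
def region(n,W,x,y,r,lo,hi):
    m=((W[...,2]>lo)&(W[...,2]<hi)&(abs(W[...,0]-x)<r)&(abs(W[...,1]-y)<r)).astype(np.uint8)
    k,l,st,ce=cv2.connectedComponentsWithStats(m)
    if k<2: print(n,'none');return
    i=1+np.argmax(st[1:,4]); P=W[l==i]; rc=cv2.minAreaRect(P[:,:2].astype(np.float32)*1000)
    print(n,st[i,4],'mean',P.mean(0).round(4),'rect',np.round(rc[0],1),np.round(rc[1],1),round(rc[2],1))
E
python3 - <<'E'
from h import *
s,im,d=snap('top','top1')
print(s['position'],s['tool_rot'])
W=tops(d); region('bar2',W,.487,-.271,.06,.028,.045)
E
```

```text
[ 0.68142516 -0.05889095  0.08184742] [ 3.14025315e+00 -7.28992305e-02  2.50659523e-03]
bar2 171 mean [ 0.5109 -0.2848  0.0348] rect [ 507.3 -280. ] [30.9 44. ] 61.5
```

View pics/top1.png

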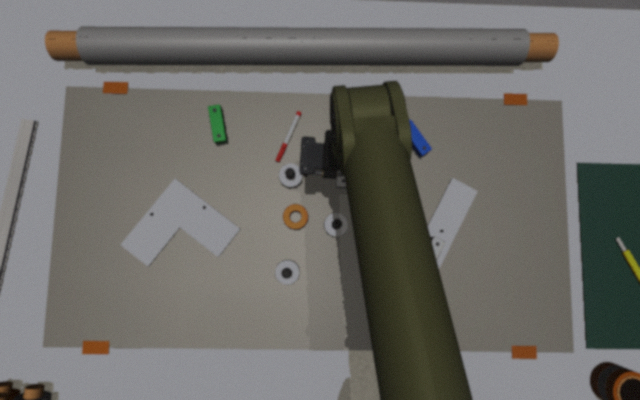

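Partly hidden behind the arm, but the visible end of the first bar puts its centre near (0.487, -0.269), as planned. Second bar next.

Emit:
step_arm(targets=[[-0.6,-2.3,0,0,0,-2.1,0.2],[-0.6,-2.3,0,0,0,-2.1,0.2],[-0.6,-2.3,0,0,0,-2.1,0.2],[-0.6,-2.3,0,0,0,-2.1,0.2],[-0.6,-2.3,0,0,0,-2.1,0.2]])

```text
time: 10.57
position: [0.6493, -0.1747, 0.0781]
tool_rot: [3.121, -0.362, -0.004]
ft_force: [-0.2, 0.0, -7.0]
grip_width: 0.34
grip_force: 40.0
```

Emit:
step_arm(targets=[[-0.6,-2.3,0,0,0,-2.1,0.2],[-0.6,-2.3,0,0,0,-2.1,0.2],[-0.6,-2.3,0,0,0,-2.1,0.2],[-0.6,-2.3,0,0,0,-2.1,0.2],[-0.6,-2.3,0,0,0,-2.1,0.2]])

```text
time: 10.98
position: [0.62, -0.2904, 0.0792]
tool_rot: [-3.074, 0.648, 0.001]
ft_force: [0.4, -1.3, -6.4]
grip_width: 0.342
grip_force: 40.0
```

Emit:
step_arm(targets=[[-0.6,-2.3,0,0,0,-2.1,0.2],[-0.6,-2.3,0,0,0,-2.1,0.2],[0,0,0,0,0,0,0.2],[0,0,0,0,0,0,0.2],[0,0,0,0,0,0,0.2]])

```text
time: 11.4
position: [0.6088, -0.3347, 0.0794]
tool_rot: [-3.048, 0.757, 0.0]
ft_force: [-0.6, 1.2, -6.4]
grip_width: 0.341
grip_force: 40.0
```

Emit:
step_arm(targets=[[0,0,-2,0,0,0,0.2],[0,0,-2,0,0,0,0.2],[0,0,-1.5,0,0,0,0.2],[0,0,-0.4,0,0,0,0.2],[0,0,0,0,0,0,0.2]])

```text
time: 11.82
position: [0.6079, -0.3328, 0.0185]
tool_rot: [-3.048, 0.753, 0.006]
ft_force: [-0.3, -0.5, -6.9]
grip_width: 0.347
grip_force: 40.0
```

Emit:
step_arm(targets=[[0,0,-0.1,0,0,0,0.2],[0,0,0,0,0,0,0.2],[0,0,-0.1,0,0,0,0.2],[0,0,0,0,0,0,0.2],[0,0,0,0,0,0,0.2]])

```text
time: 12.23
position: [0.6093, -0.3347, 0.0194]
tool_rot: [3.049, -0.756, 0.002]
ft_force: [-0.2, -0.0, -6.3]
grip_width: 0.338
grip_force: 40.0
```

Emit:
step_arm(targets=[[0,0,-0.1,0,0,0,0.2],[0,0,-0.1,0,0,0,0.2],[0,0,0,0,0,0,0.2],[0,0,0,0,0,0,0.2],[0,0,0,0,0,0,0.2]])

```text
time: 12.65
position: [0.6088, -0.3345, 0.0165]
tool_rot: [3.049, -0.756, -0.0]
ft_force: [0.3, -0.6, -6.7]
grip_width: 0.347
grip_force: 40.0
```

Emit:
step_arm(targets=[[0,0,-0.1,0,0,0,0.2],[0,0,0,0,0,0,0.2],[0,0,0,0,0,0,0.2],[0,0,0,0,0,0,0.2],[0,0,0,0,0,0,0.2]])

```text
time: 13.07
position: [0.6089, -0.3345, 0.0156]
tool_rot: [3.049, -0.756, 0.0]
ft_force: [0.5, -0.1, -5.8]
grip_width: 0.339
grip_force: 40.0
```

Emit:
step_arm(targets=[[0,0,-0.1,0,0,0,0.2],[0,0,0,0,0,0,0.2],[0,0,-0.05,0,0,0,0.2],[0,0,0,0,0,0,0.2],[0,0,0,0,0,0,0.2]])

```text
time: 13.48
position: [0.609, -0.3346, 0.0155]
tool_rot: [3.049, -0.756, 0.0]
ft_force: [-5.0, 2.8, 5.0]
grip_width: 0.34
grip_force: 40.0
```

Emit:
step_arm(targets=[[0,0,0,0,0,0,0.5],[0,0,0,0,0,0,0.6],[0,0,0,0,0,0,0.65],[0,0,0.5,0,0,0,0.65],[0,0,1.5,0,0,0,0.65]])

```text
time: 13.9
position: [0.6074, -0.3338, 0.0321]
tool_rot: [-3.048, 0.755, 0.007]
ft_force: [-0.8, 0.0, -0.3]
grip_width: 0.611
grip_force: 0.0
```

Emit:
step_arm(targets=[[0,0,2,0,0,0,0.65],[0,0,3,0,0,0,0.65],[0,0.5,3,0,0,0,0.65],[-0.5,2.6,1,0,0,5,0.65],[-0.5,2.6,0,0,0,5,0.65]])

```text
time: 14.32
position: [0.6015, -0.2799, 0.1302]
tool_rot: [3.1, -0.486, 0.014]
ft_force: [0.3, 0.8, 0.3]
grip_width: 0.645
grip_force: 0.0
```

Emit:
step_arm(targets=[[-0.5,2.6,0,0,0,5,0.65],[-0.5,2.6,0,0,0,5,0.65],[-0.5,2.6,0,0,0,5,0.65],[-0.5,2.6,0,0,0,5,0.65],[-0.5,2.6,0,0,0,5,0.65]])

```text
time: 14.73
position: [0.5742, -0.1465, 0.1258]
tool_rot: [3.134, 0.203, 0.003]
ft_force: [0.0, 0.5, -0.1]
grip_width: 0.649
grip_force: 0.0
```

Emit:
step_arm(targets=[[-0.5,2.6,0,0,0,5,0.65],[-0.5,2.6,0,0,0,5,0.65],[-0.5,2.6,0,0,0,5,0.65],[0,2.2,0,0,0,5,0.65],[0,0,0,0,0,0,0.65]])

```text
time: 15.15
position: [0.5593, -0.0409, 0.126]
tool_rot: [-3.048, -0.754, -0.005]
ft_force: [0.4, 1.2, 0.0]
grip_width: 0.653
grip_force: 0.0
```

```bash
python3 - <<'E'
from h import *
s,im,d=snap('wrist','w1'); print(s['position'],s['tool_rot']); p=ctrl.camera_params('wrist'); print(p)
s,im,d=snap('top','top2')
W=tops(d); region('bars',W,.487,-.271,.055,.028,.045); region('bar1',W,.607,-.334,.055,.028,.045)
E
```

```text
[ 0.55931119 -0.04094664  0.12603351] [-3.04835548 -0.75420958 -0.00467816]
{'intrinsics': array([[309.70691629,   0.        , 323.8302178 ],
       [  0.        , 309.70691629, 199.46098075],
       [  0.        ,   0.        ,   1.        ]]), 'hand_eye': array([[-4.90548412e-04, -9.62991696e-01, -2.69530614e-01,
         7.39313964e-02],
       [ 9.99999880e-01, -4.72748692e-04, -1.30950943e-04,
         3.42589663e-04],
       [-1.31557477e-06, -2.69530646e-01,  9.62991812e-01,
        -1.61177421e-01],
       [ 0.00000000e+00,  0.00000000e+00,  0.00000000e+00,
         1.00000000e+00]])}
bars 524 mean [ 0.487  -0.2687  0.0347] rect [ 487.2 -269.6] [31.2 89.5] 63.3
bar1 495 mean [ 0.608  -0.333   0.0347] rect [ 608.6 -333.7] [30.3 90.9] 62.5
```

View pics/w1.png

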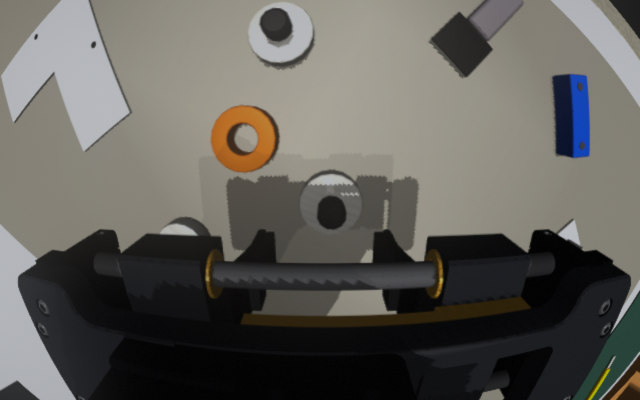

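View pics/top2.png

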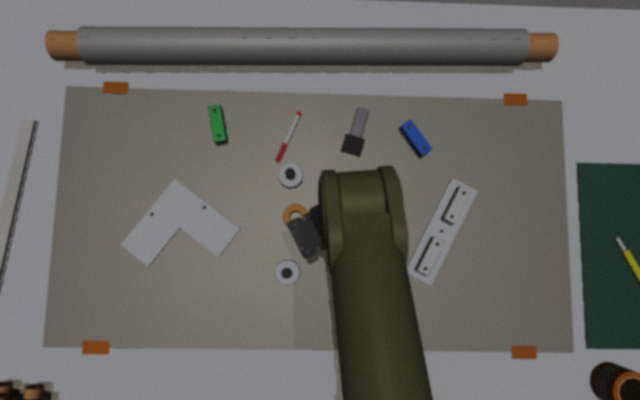

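Both bars sit centred on the strip: pixels (427,253) and (455,204), strip not moved. Wrist view shows the round's knob at (331,212) between the fingers.

Emit:
step_arm(targets=[[-0.2,-0.7,0,0,0,0,0.65],[0,0,-3,0,0,0,0.65],[0,0,-3,0,0,0,0.65],[0,0,-2,0,0,0,0.65],[0,0,-1,0,0,0,0.65]])

```text
time: 15.67
position: [0.5548, -0.0572, 0.0313]
tool_rot: [-3.055, -0.732, 0.007]
ft_force: [-0.8, -0.4, -0.1]
grip_width: 0.651
grip_force: 0.0
```

Emit:
step_arm(targets=[[0,0,-0.3,0,0,0,0.65],[0,0,0,0,0,0,0.65],[0,0,0,0,0,0,0.1],[0,0,0,0,0,0,0.1],[0,0,0,0,0,0,0.1]])

```text
time: 16.08
position: [0.558, -0.0547, 0.0325]
tool_rot: [3.053, 0.737, 0.004]
ft_force: [-0.9, -1.0, -0.4]
grip_width: 0.503
grip_force: 0.0
```

Emit:
step_arm(targets=[[0,0,0,0,0,0,0.1],[0,0,0,0,0,0,0.1],[0,0,0,0,0,0,0.1],[0,0,0,0,0,0,0.1],[0,0,0,0,0,0,0.1]])

```text
time: 16.5
position: [0.5559, -0.0508, 0.0318]
tool_rot: [-3.049, -0.74, 0.002]
ft_force: [-4.9, 6.6, 6.2]
grip_width: 0.27
grip_force: 40.0
```

Emit:
step_arm(targets=[[0,0,0.5,0,0,0,0.1],[0,0,1.5,0,0,0,0.1],[0,0,3,0,0,0,0.1],[0,0,3,0,0,0,0.1],[0,0,2,0,0,0,0.1]])

```text
time: 16.92
position: [0.5572, -0.0549, 0.133]
tool_rot: [3.053, 0.737, 0.002]
ft_force: [-0.0, -1.1, -5.4]
grip_width: 0.265
grip_force: 40.0
```

Emit:
step_arm(targets=[[-0.3,2.8,0,0,0,2.5,0.1],[-0.3,2.8,0,0,0,2.5,0.1],[-0.3,2.8,0,0,0,2.5,0.1],[-0.3,2.8,0,0,0,2.5,0.1],[-0.3,2.8,0,0,0,2.5,0.1]])

```text
time: 17.33
position: [0.5409, 0.086, 0.1305]
tool_rot: [2.954, 1.068, -0.002]
ft_force: [0.6, -0.3, -5.5]
grip_width: 0.266
grip_force: 40.0
```

Emit:
step_arm(targets=[[-0.3,2.8,0,0,0,2.5,0.1],[-0.3,2.8,0,0,0,2.5,0.1],[-0.3,2.8,0,0,0,2.5,0.1],[-0.3,2.8,0,0,0,2.5,0.1],[-0.3,2.8,0,0,0,2.5,0.1]])

```text
time: 17.75
position: [0.5261, 0.2258, 0.1303]
tool_rot: [2.82, 1.383, -0.002]
ft_force: [0.9, 0.1, -5.4]
grip_width: 0.265
grip_force: 40.0
```

Emit:
step_arm(targets=[[-0.3,2.8,0,0,0,2.5,0.1],[-0.3,2.8,0,0,0,2.5,0.1],[-0.3,2.8,0,0,0,2.5,0.1],[-0.3,2.8,0,0,0,2.5,0.1],[-0.3,2.8,0,0,0,2.5,0.1]])

```text
time: 18.17
position: [0.5115, 0.3655, 0.13]
tool_rot: [2.653, 1.681, -0.003]
ft_force: [-0.1, 0.3, -4.1]
grip_width: 0.264
grip_force: 40.0
```

Emit:
step_arm(targets=[[-0.3,2.8,0,0,0,2.5,0.1],[0,0.6,0,0,0,0,0.1],[0,0,0,0,0,0,0.1],[0,0,0,0,0,0,0.1],[0,0,0,0,0,0,0.1]])

```text
time: 18.58
position: [0.5097, 0.3972, 0.1302]
tool_rot: [2.618, 1.734, -0.003]
ft_force: [-0.1, -0.8, -5.6]
grip_width: 0.266
grip_force: 40.0
```

Emit:
step_arm(targets=[[-0.15,0.2,0,0,0,0,0.1],[0,0,-3,0,0,0,0.1],[0,0,-3,0,0,0,0.1],[0,0,-2,0,0,0,0.1],[0,0,-0.6,0,0,0,0.1]])

```text
time: 19.0
position: [0.5062, 0.3977, 0.041]
tool_rot: [2.618, 1.734, -0.011]
ft_force: [-1.4, -0.9, -5.7]
grip_width: 0.262
grip_force: 40.0
```

Emit:
step_arm(targets=[[0,0,-0.2,0,0,0,0.1],[0,0,-0.1,0,0,0,0.1],[0,0,0,0,0,0,0.1],[0,0,0,0,0,0,0.1],[0,0,0,0,0,0,0.1]])

```text
time: 19.42
position: [0.5082, 0.4022, 0.0437]
tool_rot: [2.617, 1.737, 0.004]
ft_force: [-0.1, -0.8, -5.3]
grip_width: 0.268
grip_force: 40.0
```

Emit:
step_arm(targets=[[0,0,-0.1,0,0,0,0.1],[0,0,0,0,0,0,0.1],[0,0,-0.1,0,0,0,0.1],[0,0,0,0,0,0,0.1],[0,0,0,0,0,0,0.1]])

```text
time: 19.83
position: [0.5073, 0.4014, 0.04]
tool_rot: [2.617, 1.738, -0.0]
ft_force: [-0.8, -0.1, -4.8]
grip_width: 0.262
grip_force: 40.0
```

Emit:
step_arm(targets=[[0.1,-0.2,-0.1,0,0,0,0.1],[0,0,0,0,0,0,0.1],[0,0,-0.1,0,0,0,0.1],[0,0,0,0,0,0,0.1],[0,0,0,0,0,0,0.1]])

```text
time: 20.25
position: [0.5083, 0.3995, 0.038]
tool_rot: [-2.617, -1.738, 0.0]
ft_force: [-0.3, 0.4, -5.4]
grip_width: 0.265
grip_force: 40.0
```

Emit:
step_arm(targets=[[0,0,-0.1,0,0,0,0.1],[0,0,0,0,0,0,0.1],[0,0,0,0,0,0,0.1],[0,0,0,0,0,0,0.1],[0,0,0,0,0,0,0.1]])

```text
time: 20.67
position: [0.5084, 0.3995, 0.0371]
tool_rot: [2.617, 1.738, -0.0]
ft_force: [0.3, 0.0, -5.1]
grip_width: 0.264
grip_force: 40.0
```

Emit:
step_arm(targets=[[0,0,-0.1,0,0,0,0.1],[0,0,0,0,0,0,0.1],[0,0,-0.05,0,0,0,0.1],[0,0,0,0,0,0,0.1],[0,0,0,0,0,0,0.1]])

```text
time: 21.08
position: [0.5085, 0.3995, 0.0369]
tool_rot: [2.617, 1.737, 0.0]
ft_force: [-1.8, -4.0, 5.9]
grip_width: 0.263
grip_force: 40.0
```

Emit:
step_arm(targets=[[0,0,0,0,0,0,0.5],[0,0,0,0,0,0,0.6],[0,0,0,0,0,0,0.65],[0,0,0,0,0,0,0.65],[0,0,1.5,0,0,0,0.65]])

```text
time: 21.5
position: [0.5069, 0.398, 0.0481]
tool_rot: [2.617, 1.738, -0.008]
ft_force: [-0.1, -0.1, -1.3]
grip_width: 0.563
grip_force: 0.0
```

Emit:
step_arm(targets=[[0,0,2,0,0,0,0.65],[0,0,3,0,0,0,0.65],[0,0,2.5,0,0,0,0.65],[1.1,-2.25,0,0,0,0,0.65],[1.1,-2.25,0,0,0,0,0.65]])

```text
time: 21.92
position: [0.5303, 0.3577, 0.1295]
tool_rot: [-2.612, -1.743, -0.009]
ft_force: [1.1, -0.6, -0.5]
grip_width: 0.649
grip_force: 0.0
```

Emit:
step_arm(targets=[[1.1,-2.25,0,0,0,0,0.65],[1.1,-2.25,0,0,0,0,0.65],[1.1,-2.25,0,0,0,0,0.65],[1.1,-2.25,0,0,0,0,0.65],[1.1,-2.25,0,0,0,0,0.65]])

```text
time: 22.33
position: [0.5861, 0.2412, 0.127]
tool_rot: [2.617, 1.738, 0.002]
ft_force: [0.2, -0.7, -1.1]
grip_width: 0.649
grip_force: 0.0
```

Emit:
step_arm(targets=[[1.1,-2.25,0,0,0,0,0.65],[1.1,-2.25,0,0,0,0,0.65],[1.1,-2.25,0,0,0,0,0.65],[1.1,-2.25,0,0,0,0,0.65],[1.1,-2.25,0,0,0,0,0.65]])

```text
time: 22.75
position: [0.6412, 0.1286, 0.1269]
tool_rot: [2.617, 1.738, 0.002]
ft_force: [0.6, 0.7, -0.3]
grip_width: 0.651
grip_force: 0.0
```

Emit:
step_arm(targets=[[1.1,-2.25,0,0,0,0,0.65],[1.1,-2.25,0,0,0,0,0.65],[1.1,-2.25,0,0,0,0,0.65],[0,0,0,0,0,0,0.65],[0,0,0,0,0,0,0.65]])

```text
time: 23.17
position: [0.6743, 0.0597, 0.1263]
tool_rot: [2.62, 1.732, 0.001]
ft_force: [0.0, 0.2, 0.4]
grip_width: 0.651
grip_force: 0.0
```

```bash
python3 - <<'E'
from h import *
s,im,d=snap('top','top3'); print(s['position'])
W=tops(d); region('rB knob',W,.509,.4007,.05,.05,.075);region('rB disc',W,.509,.4007,.05,.023,.037)
region('rC knob',W,.444,.064,.05,.045,.07);region('rA knob',W,.672,.0625,.03,.045,.07)
m=(cv2.GaussianBlur((im[...,2].astype(np.float32)-im[...,0]),(3,3),0)>-3).astype(np.uint8)
q=np.zeros_like(m);q[170:275,110:250]=m[170:275,110:250]
cs=max(cv2.findContours(q,0,1)[0],key=cv2.contourArea)
print(cv2.minAreaRect(np.array([world('top',d,*x[0],z=.005)[:2]*1000 for x in cs],np.float32)))
E
```

```text
[0.67429971 0.05972769 0.1262877 ]
rB knob 94 mean [0.5086 0.3999 0.0579] rect [508.3 401.2] [20.  21.7] 1.5
rB disc 375 mean [0.5091 0.3983 0.0271] rect [509.7 402. ] [55.2 56. ] 1.1
rC knob 87 mean [0.4437 0.0642 0.0534] rect [444.1  64.1] [21.9 20.4] 1.2
rA knob none
((522.3407592773438, 319.67291259765625), (200.64537048339844, 200.3206329345703), 53.843814849853516)
```

View pics/top3.png

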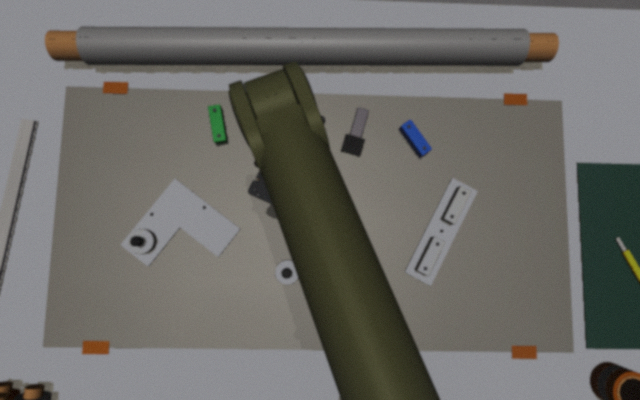

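First round sits on the end of the x arm at pixel (137,241), within 1–2 mm of the spot; L unmoved. Now the second round.

Emit:
step_arm(targets=[[-0.2,0.3,0,0,0,0,0.65],[0,0,-3,0,0,0,0.65],[0,0,-3,0,0,0,0.65],[0,0,-2,0,0,0,0.65],[0,0,-1,0,0,0,0.65]])

```text
time: 23.63
position: [0.6687, 0.0668, 0.0329]
tool_rot: [-2.613, -1.74, 0.006]
ft_force: [-0.8, 0.5, -1.2]
grip_width: 0.651
grip_force: 0.0
```

Emit:
step_arm(targets=[[0,0,-0.3,0,0,0,0.65],[0,0,0,0,0,0,0.65],[0,0,0,0,0,0,0.1],[0,0,0,0,0,0,0.1],[0,0,0,0,0,0,0.1]])

```text
time: 24.05
position: [0.6725, 0.0653, 0.0343]
tool_rot: [2.616, 1.737, 0.004]
ft_force: [0.3, -0.1, 0.2]
grip_width: 0.505
grip_force: 0.0
```

Emit:
step_arm(targets=[[0,0,0,0,0,0,0.1],[0,0,0,0,0,0,0.1],[0,0,0,0,0,0,0.1],[0,0,0,0,0,0,0.1],[0,0,0,0,0,0,0.1]])

```text
time: 24.47
position: [0.6731, 0.0643, 0.0335]
tool_rot: [2.616, 1.735, 0.004]
ft_force: [3.6, -1.1, 2.0]
grip_width: 0.263
grip_force: 40.0
```

Emit:
step_arm(targets=[[0,0,0.5,0,0,0,0.1],[0,0,1.5,0,0,0,0.1],[0,0,3,0,0,0,0.1],[0,0,3,0,0,0,0.1],[0,0,2,0,0,0,0.1]])

```text
time: 24.88
position: [0.6709, 0.0661, 0.1353]
tool_rot: [-2.616, -1.739, -0.001]
ft_force: [1.1, 1.0, -3.5]
grip_width: 0.263
grip_force: 40.0
```

Emit:
step_arm(targets=[[0,0,0,0,0,0,0.1],[0,0,0,0,0,0,0.1],[0,0,0,0,0,0,0.1],[0,0,0,0,0,0,0.1],[0,0,0,0,0,0,0.1]])

```text
time: 25.3
position: [0.67, 0.0647, 0.1303]
tool_rot: [-2.616, -1.737, 0.005]
ft_force: [0.1, -0.5, -4.8]
grip_width: 0.266
grip_force: 40.0
```

Emit:
step_arm(targets=[[-0.6,2.45,0,0,0,0,0.1],[-0.6,2.45,0,0,0,0,0.1],[-0.6,2.45,0,0,0,0,0.1],[-0.6,2.45,0,0,0,0,0.1],[-0.6,2.45,0,0,0,0,0.1]])

```text
time: 25.72
position: [0.6403, 0.1883, 0.1313]
tool_rot: [-2.617, -1.737, 0.003]
ft_force: [0.1, 0.8, -5.0]
grip_width: 0.263
grip_force: 40.0
```

Emit:
step_arm(targets=[[-0.6,2.45,0,0,0,0,0.1],[-0.6,2.45,0,0,0,0,0.1],[-0.6,2.45,0,0,0,0,0.1],[-0.6,2.45,0,0,0,0,0.1],[-0.6,2.45,0,0,0,0,0.1]])

```text
time: 26.13
position: [0.6104, 0.3107, 0.1311]
tool_rot: [-2.617, -1.737, 0.004]
ft_force: [0.2, 0.1, -4.5]
grip_width: 0.268
grip_force: 40.0
```

Emit:
step_arm(targets=[[-0.6,2.45,0,0,0,0,0.1],[0,0,0,0,0,0,0.1],[0,0,0,0,0,0,0.1],[0,0,0,0,0,0,0.1],[0,0,0,0,0,0,0.1]])

```text
time: 26.55
position: [0.606, 0.3325, 0.1316]
tool_rot: [2.618, 1.734, -0.002]
ft_force: [-0.8, 0.0, -4.2]
grip_width: 0.269
grip_force: 40.0
```

Emit:
step_arm(targets=[[-0.2,0.15,0,0,0,0,0.1],[0,0,-3,0,0,0,0.1],[0,0,-3,0,0,0,0.1],[0,0,-2,0,0,0,0.1],[0,0,-0.6,0,0,0,0.1]])

```text
time: 26.97
position: [0.6016, 0.3328, 0.042]
tool_rot: [2.618, 1.735, -0.011]
ft_force: [-0.7, -0.2, -5.1]
grip_width: 0.27
grip_force: 40.0
```

Emit:
step_arm(targets=[[0,0,-0.2,0,0,0,0.1],[0,0,-0.1,0,0,0,0.1],[0,0,0,0,0,0,0.1],[0,0,0,0,0,0,0.1],[0,0,0,0,0,0,0.1]])

```text
time: 27.38
position: [0.6042, 0.3366, 0.0453]
tool_rot: [2.617, 1.737, 0.004]
ft_force: [0.3, -0.2, -4.0]
grip_width: 0.265
grip_force: 40.0
```

Emit:
step_arm(targets=[[0,0,0,0,0,0,0.1],[0,0,0,0,0,0,0.1],[0,0,-0.1,0,0,0,0.1],[0,0,0,0,0,0,0.1],[0,0,0,0,0,0,0.1]])

```text
time: 27.8
position: [0.6033, 0.3359, 0.0425]
tool_rot: [2.617, 1.738, -0.0]
ft_force: [0.3, -0.2, -4.7]
grip_width: 0.267
grip_force: 40.0
```

Emit:
step_arm(targets=[[0,-0.15,-0.1,0,0,0,0.1],[0,0,0,0,0,0,0.1],[0,0,-0.1,0,0,0,0.1],[0,0,0,0,0,0,0.1],[0,0,0,0,0,0,0.1]])

```text
time: 28.22
position: [0.6033, 0.3344, 0.0405]
tool_rot: [2.617, 1.738, -0.0]
ft_force: [-0.4, 0.3, -5.0]
grip_width: 0.264
grip_force: 40.0
```

Emit:
step_arm(targets=[[0,0,-0.1,0,0,0,0.1],[0,0,0,0,0,0,0.1],[0,0,0,0,0,0,0.1],[0,0,0,0,0,0,0.1],[0,0,0,0,0,0,0.1]])

```text
time: 28.63
position: [0.6034, 0.3345, 0.0396]
tool_rot: [2.617, 1.738, 0.0]
ft_force: [-0.2, 0.7, -3.8]
grip_width: 0.268
grip_force: 40.0
```

Emit:
step_arm(targets=[[0,0,-0.1,0,0,0,0.1],[0,0,0,0,0,0,0.1],[0,0,0,0,0,0,0.1],[0,0,0,0,0,0,0.1],[0,0,0,0,0,0,0.1]])

```text
time: 29.05
position: [0.6033, 0.3344, 0.0385]
tool_rot: [2.617, 1.738, -0.0]
ft_force: [0.3, 0.2, -4.9]
grip_width: 0.264
grip_force: 40.0
```

Emit:
step_arm(targets=[[0,0,-0.1,0,0,0,0.1],[0,0,0,0,0,0,0.1],[0,0,0,0,0,0,0.1],[0,0,0,0,0,0,0.1],[0,0,0,0,0,0,0.1]])

```text
time: 29.47
position: [0.6036, 0.3345, 0.0384]
tool_rot: [2.617, 1.737, 0.001]
ft_force: [-2.0, -2.4, 4.9]
grip_width: 0.265
grip_force: 40.0
```

Emit:
step_arm(targets=[[0,0,0,0,0,0,0.5],[0,0,0,0,0,0,0.6],[0,0,0,0,0,0,0.65],[0,0,0,0,0,0,0.65],[0,0,1.5,0,0,0,0.65]])

```text
time: 29.88
position: [0.6016, 0.3332, 0.0497]
tool_rot: [-2.617, -1.738, 0.009]
ft_force: [-0.8, -0.3, -0.1]
grip_width: 0.559
grip_force: 0.0
```

Emit:
step_arm(targets=[[0,0,2,0,0,0,0.65],[0,0,3,0,0,0,0.65],[0,0,2.5,0,0,0,0.65],[-1.33,-2.25,0,0,0,0,0.65],[-1.33,-2.25,0,0,0,0,0.65]])

```text
time: 30.3
position: [0.5774, 0.2922, 0.1311]
tool_rot: [-2.614, -1.741, -0.009]
ft_force: [-0.1, -0.0, -0.7]
grip_width: 0.646
grip_force: 0.0
```

Emit:
step_arm(targets=[[-1.33,-2.25,0,0,0,0,0.65],[-1.33,-2.25,0,0,0,0,0.65],[-1.33,-2.25,0,0,0,0,0.65],[-1.33,-2.25,0,0,0,0,0.65],[-1.33,-2.25,0,0,0,0,0.65]])

```text
time: 30.72
position: [0.5098, 0.1764, 0.1285]
tool_rot: [2.616, 1.738, 0.002]
ft_force: [-0.3, -0.4, 0.8]
grip_width: 0.653
grip_force: 0.0
```

Emit:
step_arm(targets=[[-1.33,-2.25,0,0,0,0,0.65],[-1.33,-2.25,0,0,0,0,0.65],[-1.33,-2.25,0,0,0,0,0.65],[-1.33,-2.25,0,0,0,0,0.65],[-1.33,-2.25,0,0,0,0,0.65]])

```text
time: 31.13
position: [0.4434, 0.064, 0.1285]
tool_rot: [2.615, 1.738, 0.002]
ft_force: [0.7, -0.6, -0.2]
grip_width: 0.653
grip_force: 0.0
```

Emit:
step_arm(targets=[[0,0,0,0,0,0,0.65],[0,0,0,0,0,0,0.65],[0,0,0,0,0,0,0.65],[0,0,0,0,0,0,0.65],[0,0,0,0,0,0,0.65]])

```text
time: 31.55
position: [0.4443, 0.0659, 0.1279]
tool_rot: [-2.615, -1.74, -0.001]
ft_force: [-0.2, -0.1, 0.5]
grip_width: 0.652
grip_force: 0.0
```

Emit:
step_arm(targets=[[0,-0.15,0,0,0,0,0.65],[0,0,-3,0,0,0,0.65],[0,0,-3,0,0,0,0.65],[0,0,-2,0,0,0,0.65],[0,0,-1,0,0,0,0.65]])

```text
time: 31.97
position: [0.4419, 0.0634, 0.035]
tool_rot: [-2.614, -1.737, 0.005]
ft_force: [0.3, -0.2, 0.0]
grip_width: 0.645
grip_force: 0.0
```

Emit:
step_arm(targets=[[0,0,-0.4,0,0,0,0.65],[0,0,0,0,0,0,0.65],[0,0,0,0,0,0,0.1],[0,0,0,0,0,0,0.1],[0,0,0,0,0,0,0.1]])

```text
time: 32.38
position: [0.4448, 0.063, 0.0347]
tool_rot: [2.616, 1.736, 0.003]
ft_force: [0.7, 0.9, -0.4]
grip_width: 0.503
grip_force: 0.0
```

Emit:
step_arm(targets=[[0,0,0,0,0,0,0.1],[0,0,0,0,0,0,0.1],[0,0,0,0,0,0,0.1],[0,0,0,0,0,0,0.1],[0,0,0,0,0,0,0.1]])

```text
time: 32.8
position: [0.4437, 0.063, 0.0339]
tool_rot: [2.617, 1.737, -0.001]
ft_force: [-2.7, 0.0, 5.7]
grip_width: 0.268
grip_force: 40.0
```

Emit:
step_arm(targets=[[0,0,0.5,0,0,0,0.1],[0,0,1.5,0,0,0,0.1],[0,0,3,0,0,0,0.1],[0,0,3,0,0,0,0.1],[0,0,2,0,0,0,0.1]])

```text
time: 33.22
position: [0.4438, 0.0633, 0.1351]
tool_rot: [2.616, 1.738, 0.001]
ft_force: [1.2, -0.0, -6.3]
grip_width: 0.266
grip_force: 40.0
```

Emit:
step_arm(targets=[[0,0,0,0,0,0,0.1],[0,0,0,0,0,0,0.1],[0,0,0,0,0,0,0.1],[0,0,0,0,0,0,0.1],[0,0,0,0,0,0,0.1]])

```text
time: 33.63
position: [0.4423, 0.0629, 0.1318]
tool_rot: [-2.615, -1.737, 0.004]
ft_force: [-0.3, -0.7, -5.3]
grip_width: 0.267
grip_force: 40.0
```

Emit:
step_arm(targets=[[1.15,2.19,0,0,0,0,0.1],[1.15,2.19,0,0,0,0,0.1],[1.15,2.19,0,0,0,0,0.1],[1.15,2.19,0,0,0,0,0.1],[1.15,2.19,0,0,0,0,0.1]])

```text
time: 34.05
position: [0.5012, 0.1731, 0.1322]
tool_rot: [-2.617, -1.736, 0.003]
ft_force: [0.5, -0.0, -5.2]
grip_width: 0.264
grip_force: 40.0
```

Emit:
step_arm(targets=[[1.15,2.19,0,0,0,0,0.1],[1.15,2.19,0,0,0,0,0.1],[1.15,2.19,0,0,0,0,0.1],[0,0,0,0,0,0,0.1],[0,0,0,0,0,0,0.1]])

```text
time: 34.47
position: [0.5349, 0.2399, 0.1319]
tool_rot: [-2.612, -1.74, 0.003]
ft_force: [-0.6, -1.1, -5.2]
grip_width: 0.268
grip_force: 40.0
```

Emit:
step_arm(targets=[[0,0,0,0,0,0,0.1],[0,0,0,0,0,0,0.1],[0,0,0,0,0,0,0.1],[0,0,0,0,0,0,0.1],[0,0,0,0,0,0,0.1]])

```text
time: 34.88
position: [0.5359, 0.2374, 0.1337]
tool_rot: [2.618, 1.736, 0.0]
ft_force: [0.7, -0.6, -5.7]
grip_width: 0.267
grip_force: 40.0
```

Emit:
step_arm(targets=[[-0.1,0,-2,0,0,0,0.1],[0,0,-3,0,0,0,0.1],[0,0,-2.5,0,0,0,0.1],[0,0,-1,0,0,0,0.1],[0,0,-0.4,0,0,0,0.1]])

```text
time: 35.3
position: [0.5334, 0.237, 0.0426]
tool_rot: [-2.617, -1.737, 0.006]
ft_force: [-0.2, -0.4, -5.2]
grip_width: 0.268
grip_force: 40.0
```

Emit:
step_arm(targets=[[0,0,0,0,0,0,0.1],[0,0,0,0,0,0,0.1],[0,0,-0.1,0,0,0,0.1],[0,0,0,0,0,0,0.1],[0,0,0,0,0,0,0.1]])

```text
time: 35.72
position: [0.5355, 0.2385, 0.0446]
tool_rot: [2.617, 1.737, 0.003]
ft_force: [0.2, 0.1, -5.6]
grip_width: 0.265
grip_force: 40.0
```

Emit:
step_arm(targets=[[0,0,0,0,0,0,0.1],[0,0,0,0,0,0,0.1],[0,0,-0.1,0,0,0,0.1],[0,0,0,0,0,0,0.1],[0,0,0,0,0,0,0.1]])

```text
time: 36.13
position: [0.5347, 0.2381, 0.0425]
tool_rot: [2.617, 1.738, -0.0]
ft_force: [0.8, -0.2, -5.8]
grip_width: 0.266
grip_force: 40.0
```

Contact is expected near z = 0.039, so I'll lower in 1 mm steps.

Emit:
step_arm(targets=[[0,0,-0.1,0,0,0,0.1],[0,0,0,0,0,0,0.1],[0,0,-0.1,0,0,0,0.1],[0,0,0,0,0,0,0.1],[0,0,0,0,0,0,0.1]])

```text
time: 36.55
position: [0.5347, 0.2382, 0.0405]
tool_rot: [-2.617, -1.738, 0.0]
ft_force: [-0.0, 0.4, -4.9]
grip_width: 0.267
grip_force: 40.0
```

Emit:
step_arm(targets=[[0,0,-0.1,0,0,0,0.1],[0,0,0,0,0,0,0.1],[0,0,0,0,0,0,0.1],[0,0,0,0,0,0,0.1],[0,0,0,0,0,0,0.1]])

```text
time: 36.97
position: [0.5348, 0.2382, 0.0396]
tool_rot: [2.617, 1.737, 0.0]
ft_force: [0.3, 0.3, -5.2]
grip_width: 0.262
grip_force: 40.0
```

Emit:
step_arm(targets=[[0,0,-0.1,0,0,0,0.1],[0,0,0,0,0,0,0.1],[0,0,0,0,0,0,0.1],[0,0,0,0,0,0,0.1],[0,0,0,0,0,0,0.1]])

```text
time: 37.38
position: [0.5351, 0.2386, 0.0391]
tool_rot: [2.617, 1.738, 0.001]
ft_force: [0.0, 0.7, -0.7]
grip_width: 0.263
grip_force: 40.0
```

Emit:
step_arm(targets=[[0,0,-0.05,0,0,0,0.1],[0,0,0,0,0,0,0.1],[0,0,0,0,0,0,0.5],[0,0,0,0,0,0,0.6],[0,0,0,0,0,0,0.65]])

```text
time: 37.8
position: [0.5351, 0.238, 0.038]
tool_rot: [2.617, 1.737, 0.001]
ft_force: [1.1, -0.1, -0.5]
grip_width: 0.412
grip_force: 0.0
```

Emit:
step_arm(targets=[[0,0,0,0,0,0,0.65],[0,0,1,0,0,0,0.65],[0,0,2,0,0,0,0.65],[0,0,3,0,0,0,0.65],[0,0,3,0,0,0,0.65]])

```text
time: 38.22
position: [0.5341, 0.238, 0.129]
tool_rot: [-2.616, -1.738, 0.002]
ft_force: [0.7, 0.3, 0.6]
grip_width: 0.643
grip_force: 0.0
```

Emit:
step_arm(targets=[[-0.5,-2.5,1,0,0,0,0.65],[-0.5,-2.5,1,0,0,0,0.65],[-0.5,-2.5,1,0,0,0,0.65],[-0.5,-2.5,0,0,0,0,0.65],[-0.5,-2.5,0,0,0,0,0.65]])

```text
time: 38.63
position: [0.51, 0.1124, 0.1595]
tool_rot: [2.616, 1.737, 0.003]
ft_force: [-0.9, -0.5, -0.5]
grip_width: 0.65
grip_force: 0.0
```

Emit:
step_arm(targets=[[-0.5,-2.5,0,0,0,0,0.65],[-0.5,-2.5,0,0,0,0,0.65],[-0.5,-2.5,0,0,0,0,0.65],[-0.5,-2.5,0,0,0,0,0.65],[0,0,0,0,0,0,0.65]])

```text
time: 39.05
position: [0.4891, 0.0071, 0.1584]
tool_rot: [2.621, 1.726, -0.004]
ft_force: [0.6, -0.3, -0.8]
grip_width: 0.648
grip_force: 0.0
```

```bash
python3 - <<'E'
from h import *
s,im,d=snap('top','top4'); print(s['position'])
W=tops(d)
for n,x,y in(('xend',.509,.4007),('corner',.603,.3325),('yend',.535,.2387)):
    region(n+' knob',W,x,y,.04,.05,.075);region(n+' disc',W,x,y,.04,.023,.037)
region('bar2',W,.487,-.271,.055,.028,.045); region('bar1',W,.607,-.334,.055,.028,.045)
region('tape',W,.573,.0485,.05,.018,.03)
for (a,b,c,e) in((110,170,250,275),(395,170,485,295)):
    m=(cv2.GaussianBlur((im[...,2].astype(np.float32)-im[...,0]),(3,3),0)>-3).astype(np.uint8)
    q=np.zeros_like(m);q[b:e,a:c]=m[b:e,a:c]
    cs=max(cv2.findContours(q,0,1)[0],key=cv2.contourArea)
    print(cv2.minAreaRect(np.array([world('top',d,*x[0],z=.005)[:2]*1000 for x in cs],np.float32)))
E
```

```text
[0.48905429 0.0070929  0.15839428]
xend knob 96 mean [0.5085 0.3998 0.0581] rect [508.4 400.9] [20. 22.] 1.4
xend disc 387 mean [0.5091 0.3979 0.0272] rect [509.7 401.2] [55.1 56.4] 0.9
corner knob 93 mean [0.6016 0.3312 0.0584] rect [601.8 332.7] [20.9 23.6] 0.4
corner disc 370 mean [0.6008 0.3294 0.027 ] rect [601.5 331.8] [56.4 55.7] 64.8
yend knob 98 mean [0.5348 0.2388 0.058 ] rect [535.  239.6] [23.3 22.7] 64.8
yend disc 362 mean [0.5343 0.2373 0.027 ] rect [534.8 238.8] [53.4 56.1] 1.2
bar2 524 mean [ 0.4868 -0.2687  0.0346] rect [ 487.  -269.6] [31.1 89.3] 62.7
bar1 497 mean [ 0.6077 -0.3327  0.0347] rect [ 608.3 -333.7] [30. 91.] 62.9
tape 372 mean [0.574  0.0493 0.0229] rect [573.9  48.2] [54.6 58.8] 1.2
((522.2269287109375, 319.5341796875), (201.03318786621094, 201.13214111328125), 53.81755828857422)
((548.2392578125, -303.25335693359375), (72.26325988769531, 260.8555908203125), 62.87813949584961)
```

View pics/top4.png

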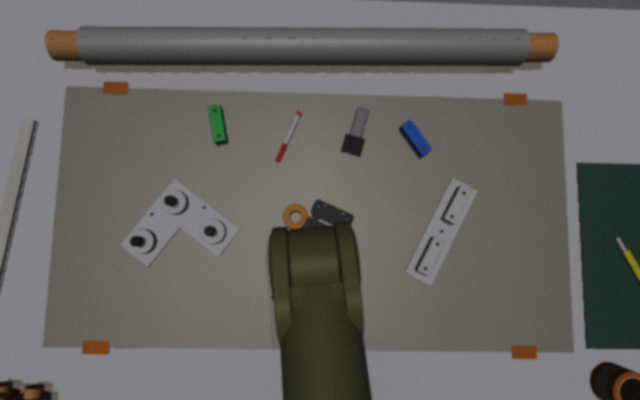

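The rounds are on all three L spots at pixels (143,241), (175,202) and (214,231). The bars are on the strip at (431,253) and (455,204). The templates and bystanders are where they were, and the gripper is clear. I'm handing it in.

```bash
python3 -c "
from bench import ctrl
print(ctrl.close_job())"
```

```text
the job is handed in; nothing more can be done
None
```

The job is handed in: in the last picture all five weights measured within about 3 mm of their spots, and neither the templates nor the bystanders had visibly moved; the hand-in call returned no verdict.

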